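Squeeze the catches and lift the finished vial cassette out of the cooled station

TASK

The run on the blue-capped vials is finished: squeeze the two orange side catches of their cassette together to unlock it, lift it out of the cooled vial station and hold it above the station, roughly 10 cm clear of the deck. The vials are full, so keep the cassette level all the way; leave the red-capped cassette locked in its bay, and the solvent bottle and the septa jar as they stand. Finish while still holding the cassette up by its squeezed catches: do not put it down or let it go.

Things in the scene. Friction and masses are not known exactly. Their poses are not given: they have to be found in the camera images.
- station: cooled vial station fixed to the bench: white box 200 (x) by 270 (y) by 80 mm high, flat grey deck on top, dark display on the robot's side. Origin: centre of its underside, on the bench; z up. Two bays 30 mm deep at x = +25, y = +65 and -65 mm, each with a cassette whose axes run along the station's, 1.5 mm play all round. An 8 mm lip of the deck traps the cassettes' hooks
- blue: vial cassette to lift, 0.15 to 0.25 kg: black block 88 (x) by 38 (y) by 20 mm high (ends 30), ten vials with blue caps up to 38 mm, an orange catch midway along each long side. Origin: centre of its underside; x along its length, y from catch to catch, z up. Seated: underside 50 mm above the bench (30 below the deck). Lift it only by pinching the catches along y
- blue_left (a joint): push of the orange catch on the cassette's +y side: 0 = relaxed (outer face 30 mm from the cassette's middle plane, hooked under the deck's lip), 0.007 = fully in, at its stop (outer face 23 mm from the middle plane). Springs back: 1.5 N at first, 3.6 N at the stop. Unhooked from 0.0035 if the cassette sits central in its 1.5 mm play; push it fully in to be sure
- blue_right (a joint): push of the orange catch on the cassette's -y side: 0 = relaxed (outer face 30 mm from the cassette's middle plane, hooked under the deck's lip), 0.007 = fully in, at its stop (outer face 23 mm from the middle plane). Springs back: 1.5 N at first, 3.6 N at the stop. Unhooked from 0.0035 if the cassette sits central in its 1.5 mm play; push it fully in to be sure
- blue_left_pad (a point): centre of the grip face (outer face) of the blue cassette's +y catch, 54 mm above its underside (24 above the deck when seated). The catch is an upright plate 26 mm long (x), 4 thick, ending 70 mm above the underside, so 40 proud of the deck; relaxed, the two outer faces are 60 mm apart, squeezed fully in 46. The deck beside it is flat and free
- blue_right_pad (a point): the same point on the blue cassette's -y catch
- red: bystander: the same cassette with red caps (same size, axes and origin), locked in the other bay, 130 mm from the blue one; which bay is which varies
- solvent: bystander: amber solvent bottle with a blue cap, 56 mm across, 125 high, standing on the bench beside the station. Origin: centre of its underside
- septa: bystander: small clear jar with a white lid, 48 mm across, 50 high, standing on the bench beside the station. Origin: centre of its underside

How it is judged:
By the outcome, as a careful person would: the job done as asked, in the order asked, and still so for the second after the job is handed in, while the arm keeps its last pose, push and grip.
It also fails if it takes over 32 s, if anything falls off the work surface, if the arm or the gripper's body presses on something with over 40 N, if the wrist force passes 120 N, or if a joint passes its speed limit or range.

ROBOT

A 7-joint arm with a two-finger parallel gripper is mounted at the origin on the work surface. World frame = base frame: x ahead of the robot, y to its left, z up, the work surface at z = 0. Lengths are in m, angles in rad, forces in N, time in s.
With the tool pointing down it reaches from about 0.35 to 0.9 m from the base axis. Payload 8.1 kg.
Tool frame: the origin (TCP) lies on the centre line of the jaws, within the pads' length; the fingertips stand 17 mm ahead of it and the grasp point (between the pads) lies 2 mm behind it; z points along the fingers, y is the direction in which the jaws open and shut (so a half turn about z gives the same grasp; the last joint's range is limited). The gripper opens to 92 mm and grips with 3 to 60 N. Pads are 19 mm wide; open, the fingers measure 130 mm over their backs; the gripper's body (75 mm by 190 mm) begins 47 mm behind the grasp point.
Start: joints at [1.11, 0.434, 0.025, 1.573, -0.012, 1.134, -0.075], TCP at [0.219, -0.585, 0.244] pointing down, gripper open.
Joint ranges: [-2.62, 2.62], [-0.44, 2.09], [-1.27, 1.32], [0.08, 2.57], [-1.32, 4.46], [0.12, 2], [-2.74, 2.74]. Speed limits (rad/s): [2.22, 2.22, 3.01, 3.01, 3.14, 3.14, 3.14].

INTERFACE

Orientations are given as a rotation vector (axis times angle).
In Python, from cell import arm gives the robot as it stands.
- The arm moves only by the shell command python3 -m creep 'ROWS' [FORCE]. ROWS is JSON, a list that holds one entry, the list of rows, each a list of 7 numbers: the shift along the world's x, y, z in cm, then the turn, a rotation vector about the world's x, y, z in degrees, then the opening, from -1 (shut) to 1 (fully open), so that 0 is half open. In form: [[[tx, ty, tz, ax, ay, az, jaw], ...]]. A call has 1 to 5 rows; each row is the pose to reach, as a shift and turn from the pose commanded when the call began; what a row does not reach only later rows make up. A row lasts 1/10 s, in which the tool goes at most 50 mm and 8.59 degrees, less where a joint would pass 70% of its speed; a pose out of reach is approached as far as the arm can. A call with a gripper value outside its range is refused whole. The fingers move at their own pace and stop on an object; FORCE is the grip in N (left out, the last holds). Time passes only in rows, so rows that repeat a pose let the fingers close. It gives the time, the measured TCP pose, the force and the opening at its end, in the units of the state.
- arm.observe(): the state, without advancing time (a new reading comes with each control period).
- arm.get_image(name): name is "scene" or "side" or "wrist"; returns the picture (480x640x3 uint8, red, green, blue); there is no depth.
- arm.camera_model(name): a dict with "vfov" (degrees; the focal length in pixels is half the picture's height over the tangent of half this angle, whatever the lens; pixels are square), "cx", "cy" (the principal point, pixels), "k1" (the pictures are not rectified: a ray, as slopes to the right and down, at radius r is drawn at 1 + k1 r^2 times it, then the intrinsics apply), "cam_to_world" (4x4, takes a point from camera to world coordinates); the wrist camera has in their place "T_tool_cam" (4x4, takes a point from camera to tool coordinates, whose origin is the TCP and whose axes are the flange's). Camera axes: x right, y down, z forward; pixel columns grow to the right and rows downward; lengths in m; the calibration is good to about 2 mm. A picture is of the moment at which its call begins: read the wrist's pose just before it. camera_model takes no time and is no camera call.
- arm.sign_off(): hands the job in, once; it reports no verdict.
The state is a dict: "clock": time; "joints": joint angles; "dq": joint speeds; "joint_efforts": joint torques, N m; "position": TCP position; "ee_rot": TCP orientation; "force": force on the tool from outside, world axes, zero at the start; "ft_torque": the same for the moment, N m; "width": opening from 0.0 (shut) to 1.0 (fully open).
Only numpy, scipy, OpenCV 4.12 (cv2) and the standard library are available. Lean on these libraries where they do the work, as an engineer would, in place of code of your own. Each camera call takes 0.05 s, during which the arm holds its last target.

## Working session

There is one attempt and no reset: what is moved stays moved. The work goes in short steps, Python scripts to look and compute and a shell command to move; the robot and the scene stay as the last step left them, time stands still between calls to the robot, and variables do not carry over. Pictures are saved under pics/ and viewed, and the job is handed in when it is done.

```bash
mkdir -p pics; ls
python3 - <<'E'
from cell import arm
import cv2,numpy as np
s=arm.observe()
for k,v in s.items(): print(k,np.round(v,4))
for n in ["scene","side","wrist"]:
    im=arm.get_image(n); cv2.imwrite(f"pics/{n}0.png",im[:,:,::-1]); print(n,arm.camera_model(n))
E
```

```text
pics
clock 0.0
joints [ 1.1104  0.4352  0.025   1.5741 -0.0116  1.134  -0.0751]
dq [ 0.0009 -0.0004 -0.0005  0.0017 -0.0005  0.0002  0.0006]
joint_efforts [-0.00000e+00 -6.67849e+01  9.84900e-01 -3.14464e+01 -6.05000e-02
  4.27000e-02  1.00000e-04]
position [ 0.2187 -0.585   0.2429]
ee_rot [-3.090e+00 -5.586e-01  7.000e-04]
force [-0.1633 -0.2997  0.1294]
ft_torque [0.0287 0.0057 0.0161]
width 1.0001
scene {'vfov': 57.436904448504784, 'cx': 321.607151952608, 'cy': 241.18651181964577, 'k1': -0.06054658166474222, 'cam_to_world': array([[-0.34167233,  0.74439859, -0.57369919,  0.93215123],
       [ 0.93967569,  0.28125099, -0.19469844,  0.17837553],
       [ 0.01642022, -0.60561426, -0.79558893,  0.62916717],
       [ 0.        ,  0.        ,  0.        ,  1.        ]])}
side {'vfov': 45.2285847286494, 'cx': 323.28659046033306, 'cy': 242.1881215012653, 'k1': -0.1556053605317543, 'cam_to_world': array([[-0.9514137 , -0.23346209,  0.2007671 ,  0.33654814],
       [-0.30791351,  0.71899609, -0.62308418,  0.73623559],
       [ 0.00111578, -0.65462972, -0.75594886,  0.93960436],
       [ 0.        ,  0.        ,  0.        ,  1.        ]])}
wrist {'vfov': 69.35644359638398, 'cx': 317.46991610101793, 'cy': 233.81996974699913, 'k1': 0.010526891046645833, 'T_tool_cam': array([[ 3.72043182e-04, -9.52710078e-01, -3.03880518e-01,
         8.21061886e-02],
       [ 9.99999434e-01,  6.57209464e-04, -8.36141487e-04,
         1.46446405e-03],
       [ 9.96313573e-04, -3.03880035e-01,  9.52709784e-01,
        -1.41966452e-01],
       [ 0.00000000e+00,  0.00000000e+00,  0.00000000e+00,
         1.00000000e+00]])}
```

View pics/scene0.png

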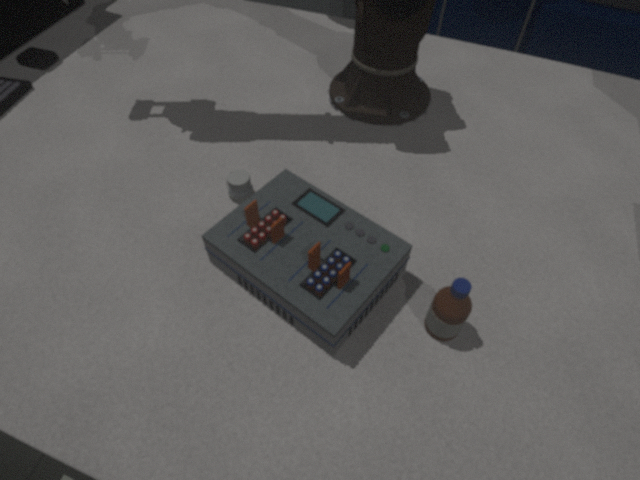

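View pics/side0.png

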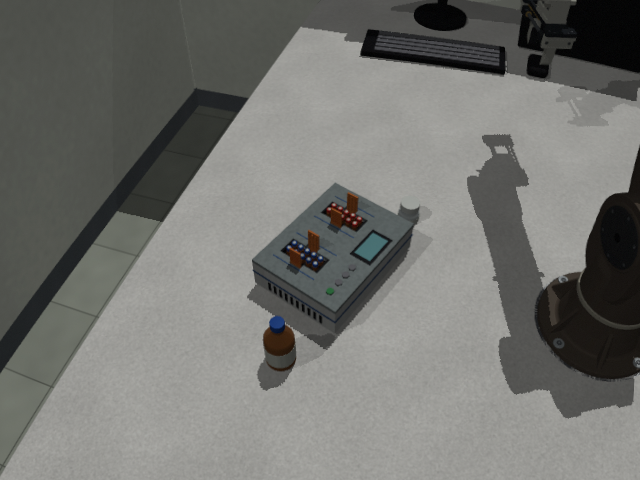

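View pics/wrist0.png

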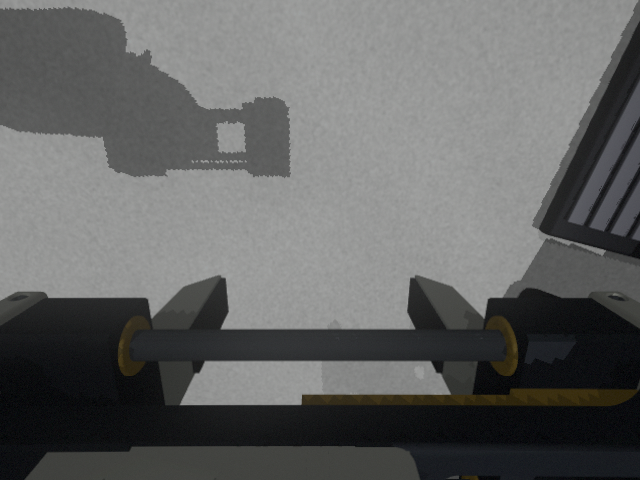

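The scene view shows the station around (310,250). The blue-capped cassette is at (328,272) with its catches at (315,256) and (343,275), and the red one is at (265,228). The side view has blue at (305,253) and red at (345,215). Next I'll measure them.

```bash
cat > h.py <<'E'
import numpy as np,cv2
from cell import arm
def K(m):
    f=240/np.tan(np.radians(m["vfov"])/2); return f
def rays(m,uv):
    f=K(m); d=(np.atleast_2d(uv).astype(float)-[m["cx"],m["cy"]])/f
    u=d.copy()
    for _ in range(20): u=d/(1+m["k1"]*(u**2).sum(1,keepdims=True))
    return np.c_[u,np.ones(len(u))]
def onplane(m,uv,z,T=None):
    T=m["cam_to_world"] if T is None else T
    r=rays(m,uv)@T[:3,:3].T; o=T[:3,3]
    return o+r*((z-o[2])/r[:,2])[:,None]
def proj(m,P,T=None):
    T=m["cam_to_world"] if T is None else T
    c=(np.atleast_2d(P)-T[:3,3])@T[:3,:3]; u=c[:,:2]/c[:,2:]
    return u*(1+m["k1"]*(u**2).sum(1,keepdims=True))*K(m)+[m["cx"],m["cy"]]
def tri(m1,a,m2,b):
    A=[];y=[]
    for m,uv in((m1,a),(m2,b)):
        T=m["cam_to_world"]; r=T[:3,:3]@rays(m,uv)[0]; r/=np.linalg.norm(r); P=np.eye(3)-np.outer(r,r); A.append(P); y.append(P@T[:3,3])
    A=np.vstack(A);y=np.hstack(y); x=np.linalg.lstsq(A,y,rcond=None)[0]
    return x,np.linalg.norm(A@x-y)
def blobs(mask,mn):
    n,l,s,c=cv2.connectedComponentsWithStats(mask.astype(np.uint8))
    return [(s[i,4],c[i],s[i,:4],l==i) for i in range(1,n) if s[i,4]>=mn]
E
python3 - <<'E'
from h import *
for n in ["scene","side"]:
    im=cv2.imread(f"pics/{n}0.png"); m=arm.camera_model(n)
    hsv=cv2.cvtColor(im,cv2.COLOR_BGR2HSV); H,S,V=cv2.split(hsv)
    print(n)
    print("orange",[(int(a),c.round(1),list(map(int,b))) for a,c,b,_ in blobs((H>4)&(H<16)&(S>140)&(V>60),15)])
    mb=(H>105)&(H<130)&(S>60)&(V>70)
    print("bluecap",[(int(a),c.round(1)) for a,c,b,_ in blobs(mb,3)])
    for nm,(x0,y0,x1,y1) in {"a":(190,150,430,350) if n=="scene" else (230,160,440,350)}.items():
        cv2.imwrite(f"pics/{n}_c.png",cv2.resize(im[y0:y1,x0:x1],None,fx=3,fy=3,interpolation=cv2.INTER_CUBIC))
E
```

```text
scene
orange [(35, array([275.6, 222.2]), [271, 217, 10, 11]), (32, array([313.2, 249. ]), [309, 243, 10, 12]), (50, array([344. , 268.4]), [338, 262, 13, 13])]
bluecap [(4, array([328. , 241.8])), (12, array([337.4, 253.9])), (3, array([261.7, 257.7])), (8, array([329. , 260.6])), (9, array([345.3, 260. ])), (5, array([337.6, 265.8])), (3, array([365.7, 265.3])), (11, array([324.2, 267.7])), (3, array([297.3, 271.3])), (6, array([330.5, 273. ])), (12, array([316.8, 274.2])), (4, array([294.5, 274.5])), (4, array([290. , 278.5])), (13, array([309.5, 281.3])), (9, array([325.1, 280.6])), (213, array([461.6, 285.2])), (10, array([318.1, 287.6]))]
side
orange [(157, array([351.5, 202.7]), [347, 193, 11, 21]), (165, array([335.7, 216.7]), [331, 207, 11, 21]), (164, array([312.7, 240.4]), [308, 230, 11, 22]), (151, array([294.6, 257.3]), [290, 248, 10, 20]), (53, array([288.6, 331.5]), [285, 326, 9, 12]), (41, array([266.7, 333.3]), [264, 328, 7, 12])]
bluecap [(10, array([341.5, 199.5])), (15, array([364.1, 211.3])), (3, array([372. , 215.7])), (20, array([321.6, 219.8])), (19, array([346. , 233.3])), (15, array([301.9, 235.5])), (15, array([294.1, 242.1])), (9, array([288.7, 246.6])), (15, array([300.1, 246.1])), (24, array([328.3, 250.8])), (11, array([306.9, 250.3])), (12, array([313.2, 253.9])), (22, array([279.4, 258.4])), (5, array([302.8, 255.8])), (10, array([308.3, 259. ])), (13, array([319.8, 257.8])), (11, array([314.9, 263.3])), (25, array([306.3, 274.8])), (160, array([276.5, 322. ]))]
```

View pics/scene_c.png

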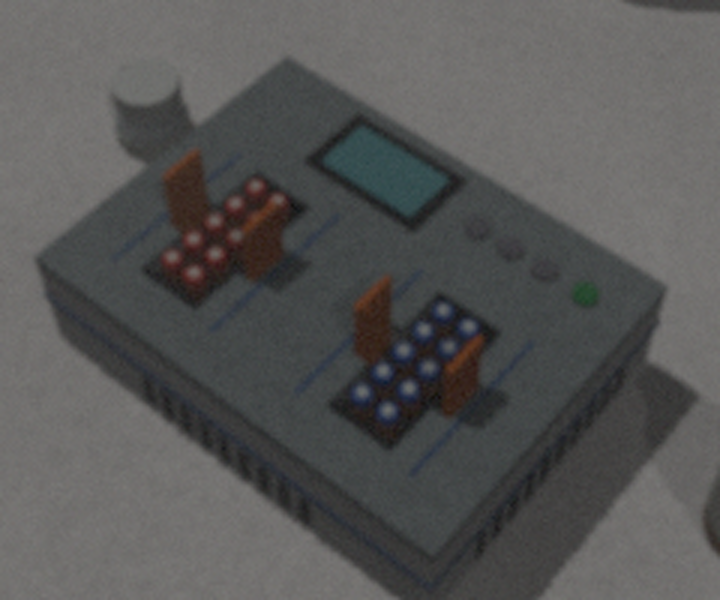

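View pics/side_c.png

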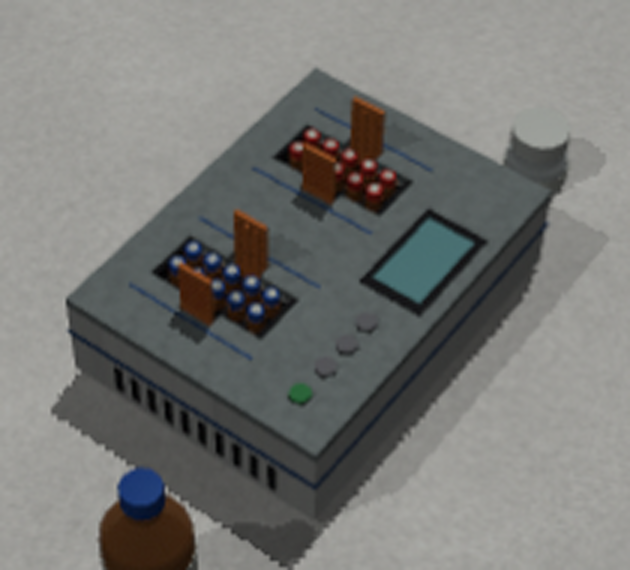

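The crops show the deck corners and the catches clearly. I'll cast the corners onto z=0.08, the blue cap centres onto about z=0.088, and cross-check using the catch tops.

Run:
```python
from h import *
C={"scene":(np.array([(38,262),(287,57),(666,290),(435,558)])/3+[190-.33,150-.33]),
   "side":(np.array([(316,69),(549,188),(317,457),(68,300)])/3+[230-.33,160-.33])}
caps={"scene":[(443,311),(425,330),(404,350),(383,371),(362,392),(469,327),(450,347),(429,368),(410,388),(389,411)],
"side":[(193,248),(213,261),(232,271),(252,283),(272,295),(178,264),(218,287),(236,298),(256,311)]}
off={"scene":[190-.33,150-.33],"side":[230-.33,160-.33]}
for n in C:
    m=arm.camera_model(n); P=onplane(m,C[n],.08)[:,:2]; c=P.mean(0)
    print(n,"corners",P.round(4).tolist(),"ctr",c.round(4),[round(float(np.linalg.norm(P[i]-P[(i+1)%4])),4) for i in range(4)])
    e=[np.degrees(np.arctan2(*(P[(i+1)%4]-P[i])[::-1])).round(2) for i in range(4)]; print("edge ang",e)
    Q=onplane(m,np.array(caps[n])/3+off[n],.088)[:,:2]; print("caps ctr",Q.mean(0).round(4)); 
    print(" row angle",np.degrees(np.arctan2(*(Q[4]-Q[0])[::-1])))
# triangulated corners: scene order: which match?
ms,md=arm.camera_model("scene"),arm.camera_model("side")
for i in range(4):
    best=min((tri(ms,C["scene"][i],md,C["side"][j])+(j,) for j in range(4)),key=lambda t:t[1]); print(i,best[2],best[0].round(4),round(best[1],4))
```

```text
scene corners [[0.5952, -0.1358], [0.4048, -0.0734], [0.4956, 0.18], [0.6814, 0.1157]] ctr [0.5442 0.0216] [0.2004, 0.2692, 0.1966, 0.2659]
edge ang [np.float64(161.85), np.float64(70.27), np.float64(-19.1), np.float64(-108.92)]
caps ctr [0.5875 0.0735]
 row angle -19.59208398569102
side corners [[0.5933, -0.1428], [0.4077, -0.0797], [0.4934, 0.1783], [0.6812, 0.1124]] ctr [0.5439 0.017 ] [0.1961, 0.2719, 0.199, 0.2699]
edge ang [np.float64(161.23), np.float64(71.62), np.float64(-19.36), np.float64(-109.01)]
caps ctr [0.5869 0.0707]
 row angle 160.49568568674022
0 0 [ 0.5935 -0.1384  0.0807] 0.004
1 1 [ 0.4078 -0.0729  0.0848] 0.0025
2 2 [0.4941 0.1791 0.0793] 0.0017
3 3 [0.6811 0.1148 0.0815] 0.0019
```

Both views put the station centre at about (0.544, 0.019) with yaw about -19.2°, and blue at about (0.588, 0.072). The tool therefore needs a shift of about (+36.9, +65.7) cm and a turn of -39.7° about z. I'll start at the current height.

```bash
python3 -m creep '[[[1,1.8,0,0,0,-1,1],[3,5.4,0.5,0,0,-4,1],[5.3,9.4,1,0,0,-7,1],[7.6,13.5,1.5,0,0,-10,1],[9.9,17.6,2,0,0,-13,1]]]'
```

```text
clock: 0.65
position: [0.3183, -0.4077, 0.2637]
ee_rot: [-3.135, -0.202, 0.0]
force: [1.7, 0.5, -0.5]
width: 1.0
```

```bash
python3 -m creep '[[[2.3,4.1,0,0,0,-3,1],[4.6,8.2,0,0,0,-6,1],[6.9,12.3,0,0,0,-9,1],[9.2,16.4,0,0,0,-12,1],[11.5,20.5,0,0,0,-15,1]]]'; python3 -m creep '[[[2.3,4.1,0,0,0,-3,1],[4.6,8.2,0,0,0,-6,1],[6.9,12.3,0,0,0,-9,1],[9.2,16.4,0,0,0,-11.7,1],[11.5,20.5,0,0,0,-11.7,1]]]'
```

```text
clock: 1.15
position: [0.4333, -0.2027, 0.2638]
ee_rot: [3.134, -0.209, 0.0]
force: [1.4, -0.5, -1.1]
width: 0.998
clock: 1.65
position: [0.5484, 0.0023, 0.2637]
ee_rot: [3.097, -0.527, -0.0]
force: [0.3, -0.8, -0.1]
width: 1.0
```

```bash
python3 -m creep '[[[2,3.5,-1,0,0,0,1],[3.6,6.4,-2,0,0,0,1],[4,7.1,-2,0,0,0,1],[4,7.1,-2,0,0,0,1]]]'
python3 - <<'E'
from h import *
s=arm.observe(); print(s["clock"],s["position"],s["ee_rot"],np.round(s["joints"],3))
im=arm.get_image("wrist"); cv2.imwrite("pics/wrist1.png",im[:,:,::-1])
E
```

```text
clock: 2.05
position: [0.5878, 0.0729, 0.243]
ee_rot: [-3.098, 0.52, 0.002]
force: [0.7, -1.2, 1.1]
width: 1.0
2.05 [0.58778047 0.07293842 0.24304715] [-3.09819009e+00  5.20238806e-01  2.13375838e-03] [-0.043  0.398 -0.237  1.64   0.101  1.117 -2.21 ]
```

View pics/wrist1.png

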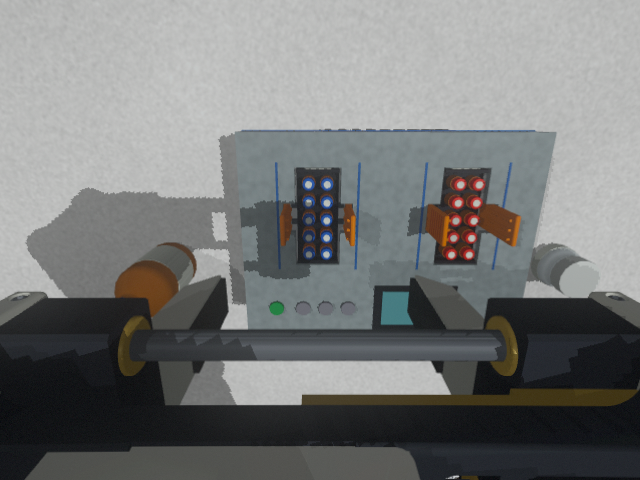

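The wrist picture shows the blue cassette at about (317,216), between the jaws, with catches at (286,224) and (350,225). The station edges look square to the tool. I'll compute the offsets in tool axes.

```bash
cat >> h.py <<'E'
from scipy.spatial.transform import Rotation as R
def wT(s,m):
    T=np.eye(4);T[:3,:3]=R.from_rotvec(s["ee_rot"]).as_matrix();T[:3,3]=s["position"]; return T@m["T_tool_cam"]
E
python3 - <<'E'
from h import *
im=cv2.imread("pics/wrist1.png"); s=arm.observe(); m=arm.camera_model("wrist"); T=wT(s,m)
H,S,V=cv2.split(cv2.cvtColor(im,cv2.COLOR_BGR2HSV))
mb=(H>100)&(H<130)&(S>100)&(V>50); mb[:165]=0; mb[262:]=0; mb[:,:298]=0; mb[:,340:]=0
bl=[(a,c) for a,c,b,_ in blobs(cv2.morphologyEx(mb.astype(np.uint8),cv2.MORPH_CLOSE,np.ones((3,3))),20)]
print([(int(a),c.round(1).tolist()) for a,c in bl])
Q=onplane(m,[c for a,c in bl],.088,T); print("caps ctr",Q.mean(0).round(4))
# blue lines + deck corners by hand; catches
mo=(H>4)&(H<18)&(S>150)&(V>50); mo[:190]=0;mo[260:]=0
for a,c,b,k in blobs(mo,30): print("orange",int(a),c.round(1),b)
rt=R.from_rotvec(s["ee_rot"]).as_matrix(); print("tool x ang",np.degrees(np.arctan2(rt[1,0],rt[0,0])),"z",rt[:,2])
L=sorted([c for a,c in bl],key=lambda c:c[0])
for seg in (L[:5],L[5:]):
    seg=sorted(seg,key=lambda c:c[1]); P=onplane(m,seg,.088,T); v=P[0]-P[-1]; print("row ang",np.degrees(np.arctan2(v[1],v[0])),np.linalg.norm(v))
y0,x0=150,240
cv2.imwrite("pics/w1c.png",cv2.resize(im[150:280,240:400],None,fx=4.5,fy=4.5,interpolation=cv2.INTER_CUBIC))
E
```

```text
[(85, [308.2, 183.8]), (85, [326.5, 184.0]), (81, [308.4, 201.7]), (89, [326.4, 201.8]), (83, [308.7, 219.3]), (83, [326.2, 219.4]), (81, [308.7, 235.9]), (85, [326.0, 236.3]), (90, [308.7, 252.8]), (83, [325.9, 253.0])]
caps ctr [0.5886 0.0694 0.088 ]
orange 282 [284.6 225.9] [280 205  12  41]
orange 362 [349.5 224.3] [344 205  12  41]
orange 745 [438.8 225.5] [426 205  31  52]
orange 1073 [500.1 223. ] [479 205  42  41]
orange 32 [464.6 232.7] [461 229  11  12]
orange 30 [462.2 249.6] [459 246  12  11]
tool x ang -19.18391552402288 z [-8.76011048e-04 -6.00228892e-04 -9.99999436e-01]
row ang -19.23522449163753 0.06336430900023617
row ang -19.192483086190553 0.06347134049369108
```

View pics/w1c.png

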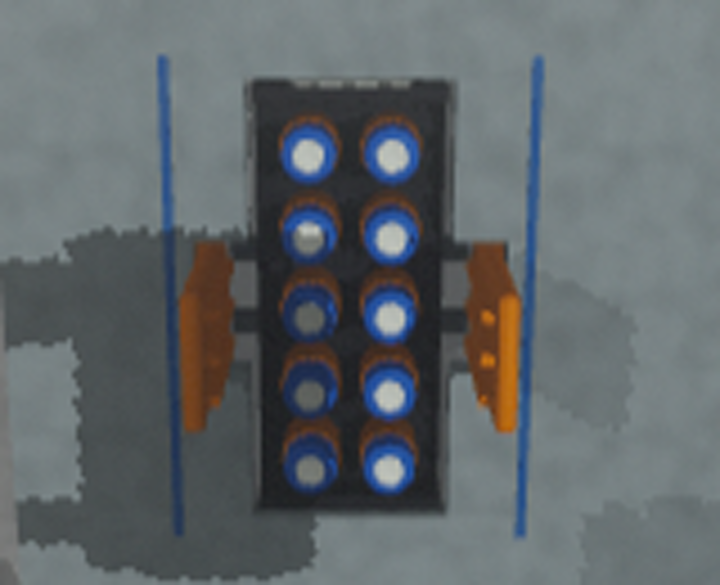

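The yaw already agrees (-19.2° for both). In this picture the finger tips are centred at column 318.5, which suggests a calibration bias of about 1.6 mm in the wrist camera's lateral offset. I'll go down to just above the catches and compare fingers and catches directly.

```bash
python3 -m creep '[[[0.05,-0.16,-2,0,0,0,1],[0.05,-0.16,-5,0,0,0,1],[0.05,-0.16,-8,0,0,0,1],[0.05,-0.16,-9.3,0,0,0,1],[0.05,-0.16,-9.3,0,0,0,1]]]'
python3 - <<'E'
from h import *
s=arm.observe(); print(s["clock"],s["position"],s["ee_rot"])
im=arm.get_image("wrist"); cv2.imwrite("pics/wrist2.png",im[:,:,::-1])
E
```

```text
clock: 2.6
position: [0.5871, 0.0681, 0.1496]
ee_rot: [3.095, -0.527, -0.004]
force: [0.4, 0.3, 0.3]
width: 1.003
2.6 [0.58712469 0.06807638 0.14956283] [ 3.09527626 -0.52664572 -0.00445289]
```

View pics/wrist2.png

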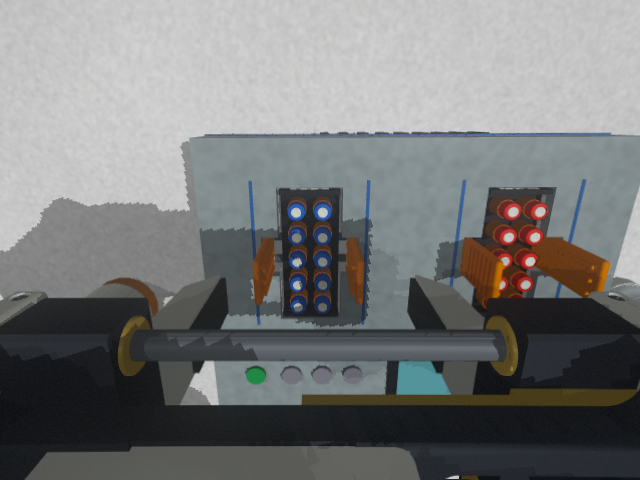

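The catches are now centred at about column 310 against the fingers' 318.5, and the measured pose is about 2 mm off the commanded one. I'll re-read the state and compute the cassette position from this view.

Run:
```python
from h import *
im=cv2.imread("pics/wrist2.png"); m=arm.camera_model("wrist")
s=dict(position=np.array([0.58712469,0.06807638,0.14956283]),ee_rot=np.array([3.09527626,-0.52664572,-0.00445289])); T=wT(s,m)
n=arm.observe(); print("now",n["clock"],n["position"].round(4) if hasattr(n["position"],"round") else n["position"],n["ee_rot"],np.round(n["dq"],3))
H,S,V=cv2.split(cv2.cvtColor(im,cv2.COLOR_BGR2HSV))
mb=(H>100)&(H<130)&(S>100)&(V>50); mb[:195]=0; mb[320:]=0; mb[:,:282]=0; mb[:,338:]=0
bl=[(a,c) for a,c,b,_ in blobs(cv2.morphologyEx(mb.astype(np.uint8),cv2.MORPH_CLOSE,np.ones((3,3))),40)]
print([(int(a),c.round(1).tolist()) for a,c in bl])
Q=onplane(m,[c for a,c in bl],.088,T); print("caps ctr",Q.mean(0).round(4))
Rt=R.from_rotvec(s["ee_rot"]).as_matrix(); print("in tool",((Q.mean(0)-s["position"])@Rt).round(4), "angle",np.degrees(np.arctan2(Rt[1,0],Rt[0,0])))
cv2.imwrite("pics/w2c.png",cv2.resize(im[180:340,200:440],None,fx=3.3,fy=3.3,interpolation=cv2.INTER_CUBIC))
```

```text
now 2.65 [0.5882 0.0688 0.1511] [ 3.09655943e+00 -5.26106526e-01 -7.91785400e-04] [-0.006 -0.022 -0.009 -0.031 -0.     0.008 -0.   ]
[(189, [296.1, 210.8]), (189, [322.1, 210.8]), (179, [296.5, 235.1]), (179, [322.2, 235.1]), (180, [297.0, 258.9]), (182, [322.0, 258.7]), (176, [297.4, 281.5]), (175, [322.0, 281.2]), (179, [322.0, 303.3]), (180, [297.9, 303.6])]
caps ctr [0.5896 0.0709 0.088 ]
in tool [ 0.0015 -0.0036  0.0616] angle -19.31239975420247
```

View pics/w2c.png

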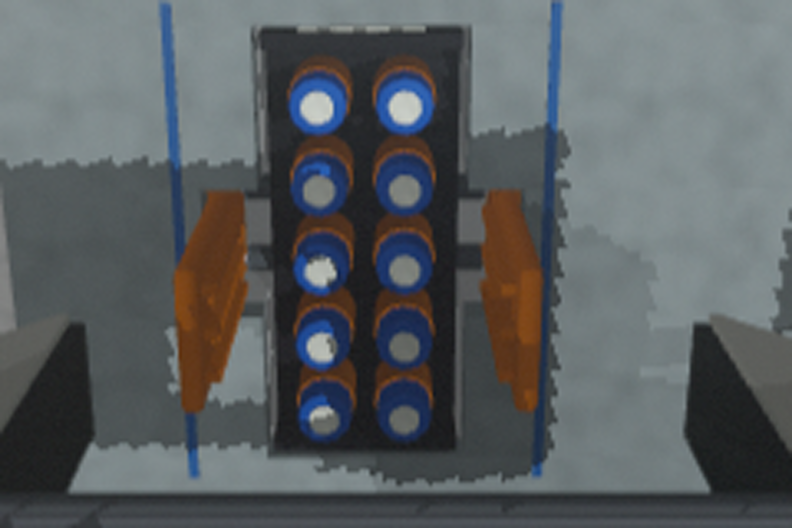

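Relative to the fingers (mid 318.5), the catches' mid (309) is about 5 mm off toward the station's +y. I'll correct 4 mm that way, let it settle, and look again.

```bash
python3 -m creep '[[[0.13,0.38,0,0,0,0,1],[0.13,0.38,0,0,0,0,1],[0.13,0.38,0,0,0,0,1],[0.13,0.38,0,0,0,0,1],[0.13,0.38,0,0,0,0,1]]]'
cat > look.py <<'E'
import sys
from h import *
s=arm.observe(); im=arm.get_image("wrist")[:,:,::-1].copy(); cv2.imwrite(f"pics/{sys.argv[1]}.png",im)
m=arm.camera_model("wrist"); T=wT(s,m); print(s["clock"],np.round(s["position"],4),np.round(s["ee_rot"],4),np.round(s["dq"],3))
Rt=R.from_rotvec(s["ee_rot"]).as_matrix(); print("yaw",np.degrees(np.arctan2(Rt[1,0],Rt[0,0])),"toolz",Rt[:,2].round(4))
H,S,V=cv2.split(cv2.cvtColor(im,cv2.COLOR_BGR2HSV))
mb=(H>100)&(H<130)&(S>100)&(V>50); mb[:190]=0; mb[325:]=0; mb[:,:275]=0; mb[:,350:]=0
bl=[c for a,c,b,_ in blobs(cv2.morphologyEx(mb.astype(np.uint8),cv2.MORPH_CLOSE,np.ones((3,3))),60) if b[2]<24 and b[3]<28]
print(np.round(bl,1).tolist()); Q=onplane(m,bl,.088,T); print("caps ctr",Q.mean(0).round(4),"tool",((Q.mean(0)-s["position"])@Rt).round(4))
L=sorted(bl,key=lambda c:c[0]); mid=(np.mean([c[0] for c in L[:5]])+np.mean([c[0] for c in L[5:]]))/2; print("mid col",mid)
mo=(H>4)&(H<18)&(S>150)&(V>50); mo[:195]=0;mo[:,420:]=0;mo[330:]=0;mo[:,:220]=0
for a,c,b,k in blobs(mo,80): print("orange",int(a),c.round(1),b)
cv2.imwrite(f"pics/{sys.argv[1]}c.png",cv2.resize(im[180:340,200:440],None,fx=3.3,fy=3.3,interpolation=cv2.INTER_CUBIC))
E
python3 look.py wrist3
```

```text
clock: 3.15
position: [0.5898, 0.0737, 0.151]
ee_rot: [3.098, -0.524, 0.001]
force: [0.1, -0.7, -0.8]
width: 0.999
3.15 [0.5898 0.0737 0.151 ] [ 3.0976e+00 -5.2410e-01  6.0000e-04] [ 0.     0.003  0.002  0.002  0.    -0.002 -0.   ]
yaw -19.205174538714786 toolz [ 4.e-04 -1.e-04 -1.e+00]
[[306.5, 211.4], [332.6, 211.6], [306.9, 235.5], [332.0, 235.6], [307.0, 258.9], [331.8, 259.0], [307.2, 281.4], [331.4, 281.4], [307.5, 303.5], [331.4, 303.5]]
caps ctr [0.5896 0.071  0.088 ] tool [0.0007 0.0026 0.063 ]
mid col 319.4275287220687
orange 911 [274.1 269.6] [265 239  20  66]
orange 932 [365.  269.6] [355 239  20  65]
```

View pics/wrist3c.png

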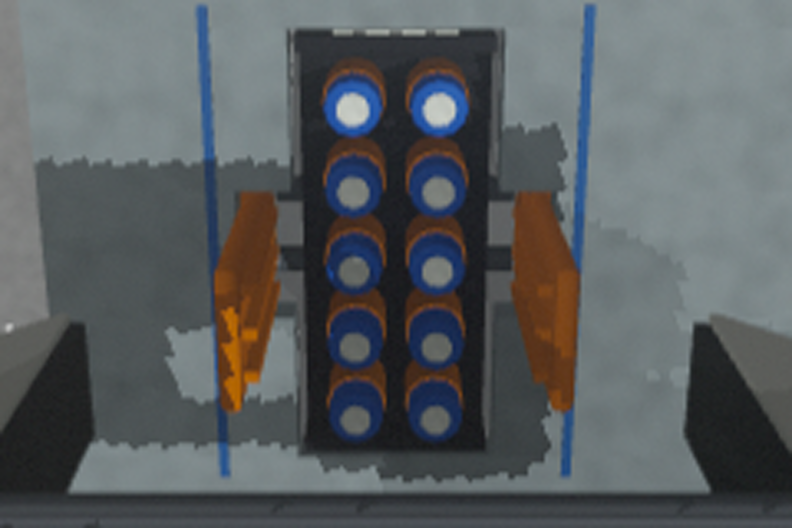

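The arm has settled, and the catches' mid (320.5) against the fingers' (318.5) leaves about 1 mm. I'll correct that and descend to pad height, with the TCP at about 0.104.

```bash
python3 -m creep '[[[-0.03,-0.1,-1,0,0,0,1],[-0.03,-0.1,-2.5,0,0,0,1],[-0.03,-0.1,-4,0,0,0,1],[-0.03,-0.1,-4.7,0,0,0,1],[-0.03,-0.1,-4.7,0,0,0,1]]]';python3 -m creep '[[[0,0,0,0,0,0,1],[0,0,0,0,0,0,1],[0,0,0,0,0,0,1]]]'; python3 look.py wrist4
```

```text
clock: 3.7
position: [0.5885, 0.0725, 0.1023]
ee_rot: [3.097, -0.524, -0.004]
force: [0.3, 0.6, 0.7]
width: 1.001
clock: 4.0
position: [0.5898, 0.0728, 0.1044]
ee_rot: [-3.097, 0.524, -0.002]
force: [-0.3, 0.8, 0.5]
width: 1.0
4.0 [0.5898 0.0728 0.1044] [-3.0972e+00  5.2410e-01 -1.6000e-03] [0.001 0.    0.001 0.004 0.001 0.    0.001]
yaw -19.210488561859876 toolz [ 1.1e-03  2.0e-04 -1.0e+00]
[[302.0, 234.8], [334.6, 234.7], [302.4, 264.4], [334.1, 264.5], [303.0, 293.3], [333.6, 293.1], [303.4, 317.3], [333.1, 317.2]]
caps ctr [0.5979 0.0681 0.088 ] tool [0.0092 0.0018 0.0164]
mid col 321.43137028396325
orange 1335 [261.5 300.6] [246 268  30  61]
orange 1351 [375.2 300.7] [362 268  30  61]
orange 83 [306.8 282.9] [292 276  23  18]
orange 101 [306.2 309.2] [293 303  22  18]
orange 96 [332.4 309.1] [323 303  22  17]
```

View pics/wrist4.png

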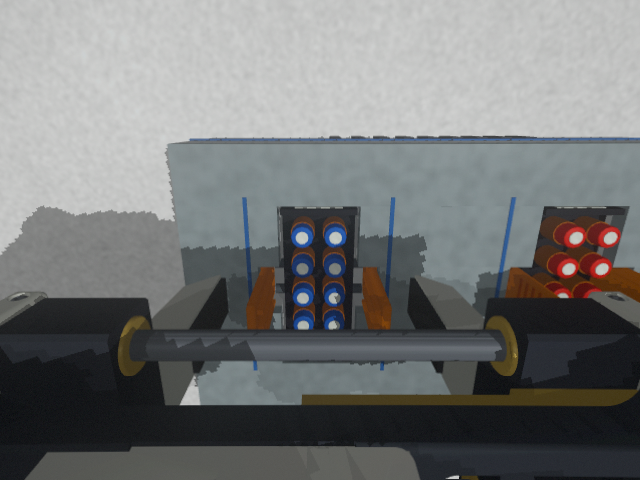

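The catches (columns 246–392, mid 319) are centred between the fingers (mid 318.5) and the TCP is at z=0.104. Now I'll squeeze at 20 N.

```bash
python3 -m creep '[[[0,0,-0.1,0,0,0,0.4],[0,0,-0.1,0,0,0,0.2],[0,0,-0.1,0,0,0,-0.2],[0,0,-0.1,0,0,0,-0.4],[0,0,-0.1,0,0,0,-0.4]]]' 20;  python3 -m creep '[[[0,0,0,0,0,0,-0.4],[0,0,0,0,0,0,-0.4],[0,0,0,0,0,0,-0.4],[0,0,0,0,0,0,-0.4]]]'; python3 look.py wrist5
```

```text
clock: 4.55
position: [0.5893, 0.0728, 0.1028]
ee_rot: [3.098, -0.524, -0.0]
force: [-0.2, -0.1, -0.1]
width: 0.612
clock: 4.95
position: [0.5894, 0.0727, 0.1028]
ee_rot: [3.097, -0.524, 0.0]
force: [-1.3, 0.0, 0.8]
width: 0.479
4.95 [0.5894 0.0727 0.1028] [ 3.0974 -0.5241  0.    ] [ 0.001 -0.002 -0.002 -0.     0.     0.001  0.   ]
yaw -19.20773949352024 toolz [-0.e+00 -1.e-04 -1.e+00]
[[301.3, 234.7], [334.2, 234.7], [301.7, 265.0], [333.4, 264.9], [302.0, 293.6], [333.1, 293.6], [302.5, 317.8], [332.7, 317.9]]
caps ctr [0.5981 0.0681 0.088 ] tool [0.0097 0.0015 0.0148]
mid col 320.789736885096
orange 1261 [275.5 298.9] [262 257  26  72]
orange 1259 [359.7 298.7] [348 256  26  73]
orange 131 [303.8 282.3] [291 276  23  18]
orange 135 [331.6 282.6] [322 277  23  19]
orange 115 [303.7 309.8] [292 304  22  17]
orange 118 [330.8 309.8] [322 304  22  17]
```

View pics/wrist5.png

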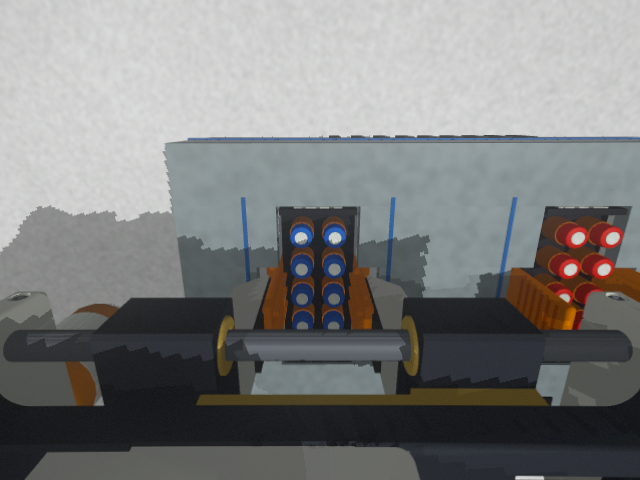

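The opening is 0.48 (about 44–46 mm), so both catches are fully in. There is no side force and the caps haven't shifted. I'll lift 2.5 cm gently first.

```bash
python3 -m creep '[[[0,0,0.2,0,0,0,-0.4],[0,0,0.6,0,0,0,-0.4],[0,0,1.2,0,0,0,-0.4],[0,0,1.9,0,0,0,-0.4],[0,0,2.5,0,0,0,-0.4]]]' 25; python3 look.py wrist6
```

```text
clock: 5.5
position: [0.5896, 0.0728, 0.1286]
ee_rot: [-3.097, 0.524, -0.001]
force: [0.1, 1.1, -1.6]
width: 0.471
5.5 [0.5896 0.0728 0.1286] [-3.0974e+00  5.2400e-01 -9.0000e-04] [ 0.01  -0.071 -0.013 -0.052 -0.025  0.121  0.023]
yaw -19.204470457665426 toolz [ 6.e-04  1.e-04 -1.e+00]
[[301.2, 234.6], [334.0, 234.6], [301.7, 265.0], [333.5, 265.0], [301.9, 293.6], [333.1, 293.6], [302.5, 317.8], [332.6, 317.8]]
caps ctr [0.587  0.0722 0.088 ] tool [-0.0023  0.0014  0.0406]
mid col 320.75156461156814
orange 1387 [275.5 295.2] [262 254  26  75]
orange 1368 [359.6 295.3] [348 254  26  75]
orange 133 [303.7 282.1] [291 276  23  18]
orange 137 [331.6 282.5] [322 277  23  19]
orange 116 [304.2 310.1] [292 304  22  18]
orange 114 [330.9 309.8] [322 304  22  17]
```

View pics/wrist6.png

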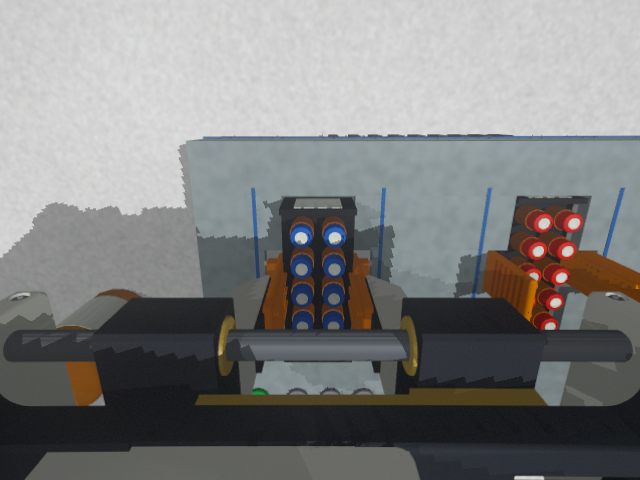

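The caps stay at the same pixels while the station drops away, so the cassette came up level. The underside has to reach about 0.18 m, which is 10.5 cm more.

```bash
python3 -m creep '[[[0,0,0.8,0,0,0,-0.4],[0,0,2,0,0,0,-0.4],[0,0,3.4,0,0,0,-0.4],[0,0,4.8,0,0,0,-0.4],[0,0,6,0,0,0,-0.4]]]' 25;python3 -m creep '[[[0,0,1.2,0,0,0,-0.4],[0,0,2.4,0,0,0,-0.4],[0,0,3.4,0,0,0,-0.4],[0,0,4.2,0,0,0,-0.4],[0,0,4.5,0,0,0,-0.4]]]' 25;python3 -m creep '[[[0,0,0,0,0,0,-0.4],[0,0,0,0,0,0,-0.4],[0,0,0,0,0,0,-0.4],[0,0,0,0,0,0,-0.4],[0,0,0,0,0,0,-0.4]]]' 25; python3 look.py wrist7
python3 - <<'E'
from h import *
a=arm.get_image("scene")[120:380,180:500,::-1]; b=arm.get_image("side")[120:380,200:520,::-1]
cv2.imwrite("pics/end.png",cv2.resize(np.hstack([a,b]),None,fx=1.25,fy=1.25))
cv2.imwrite("pics/end_scene.png",cv2.resize(a,None,fx=2.4,fy=2.25))
cv2.imwrite("pics/end_side.png",cv2.resize(b,None,fx=2.4,fy=2.25))
s=arm.observe(); print(s["clock"],np.round(s["position"],4),np.round(s["ee_rot"],4),s["width"],np.round(s["force"],2))
E
```

```text
clock: 6.05
position: [0.5897, 0.0729, 0.1896]
ee_rot: [-3.097, 0.524, -0.002]
force: [0.0, 0.9, -2.2]
width: 0.473
clock: 6.55
position: [0.5897, 0.0728, 0.2337]
ee_rot: [-3.097, 0.524, -0.002]
force: [1.3, 1.5, -1.6]
width: 0.477
clock: 7.05
position: [0.5892, 0.0727, 0.2324]
ee_rot: [3.097, -0.524, -0.001]
force: [-0.1, -0.2, -1.8]
width: 0.474
7.05 [0.5892 0.0727 0.2324] [ 3.0974e+00 -5.2400e-01 -8.0000e-04] [-0.001 -0.002  0.    -0.001 -0.    -0.    -0.001]
yaw -19.202283297487966 toolz [-5.e-04 -1.e-04 -1.e+00]
[[301.2, 234.7], [333.9, 234.5], [301.6, 264.9], [333.3, 264.7], [301.9, 293.5], [333.1, 293.5], [302.5, 317.7], [332.6, 317.7]]
caps ctr [0.5407 0.0882 0.088 ] tool [-0.0509  0.0013  0.1445]
mid col 320.68936623049933
orange 1370 [275.5 295. ] [262 253  26  76]
orange 1366 [359.6 295.2] [348 254  26  75]
orange 129 [304.1 282.3] [291 276  23  18]
orange 127 [331.7 282.6] [322 277  23  19]
orange 102 [305.  309.9] [292 304  22  17]
orange 109 [330.9 309.8] [322 304  22  17]
7.2 [0.5893 0.0728 0.2326] [ 3.0975e+00 -5.2400e-01 -3.0000e-04] 0.46942706784244015 [ 1.24  0.39 -1.85]
```

View pics/wrist7.png

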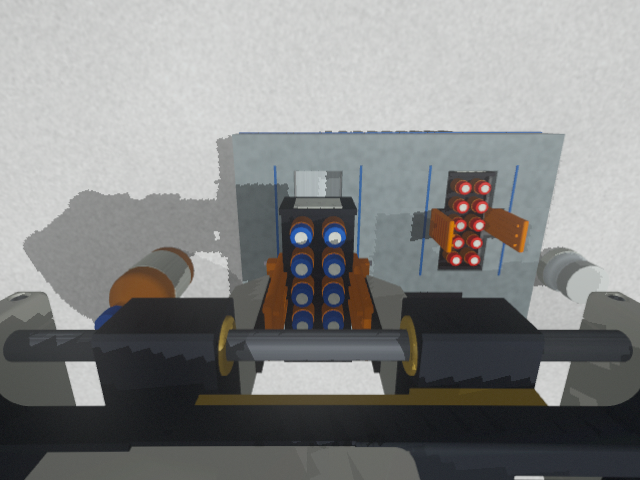

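View pics/end_scene.png

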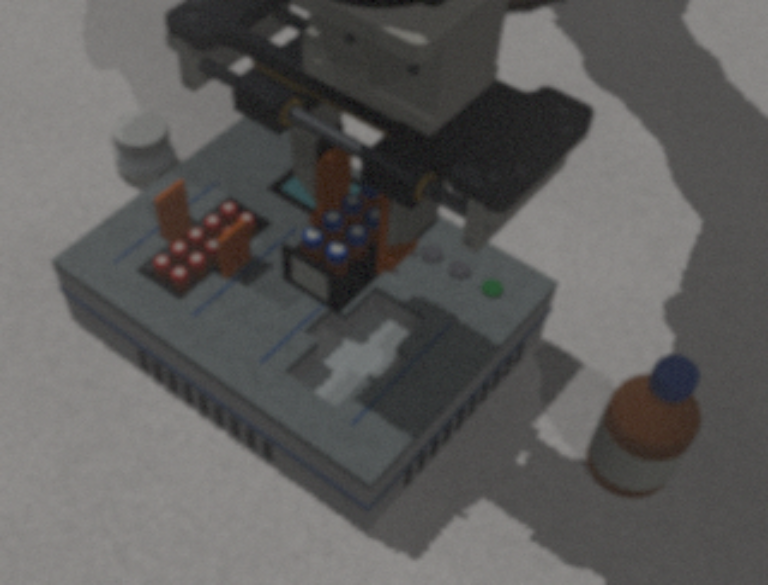

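View pics/end_side.png

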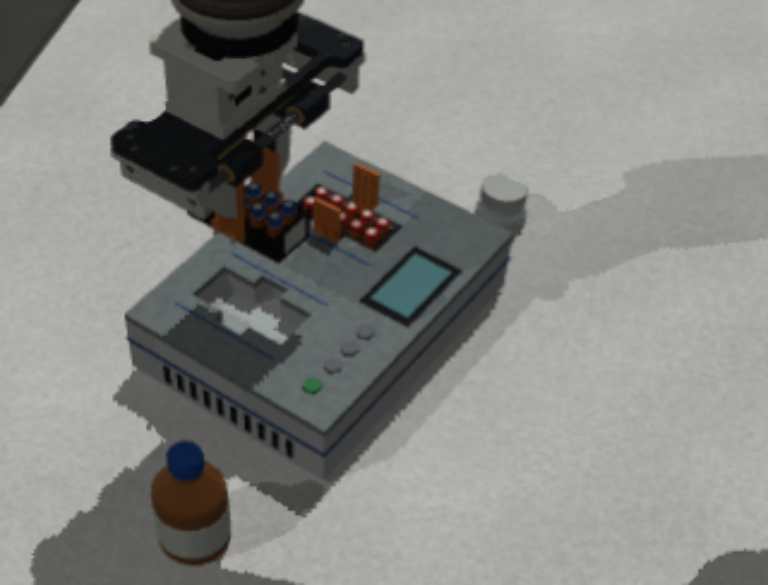

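The cassette hangs level above its empty bay. In the wrist view the caps are at the same pixels as right after the squeeze. The red cassette, bottle and jar look untouched. I'm handing it in.

Run:
```python
from cell import arm
print(arm.sign_off())
```

```text
the job is handed in; nothing more can be done
None
```

I squeezed the blue cassette's two catches fully in, lifted it straight up 13 cm and handed the job in at 7.2 s, still holding it.

**Last checks:**
- **Height:** the TCP rose from 0.103 to 0.2325 m, so by that travel the underside is about 10 cm above the deck. I did not measure the gap separately in the pictures.
- **Level:** tool tilt was under 0.1° in the last readings. The caps kept the same wrist-camera pixels to within about 0.3 px from the squeeze to the end, so the cassette neither slipped nor tilted in the grip.
- **Grip:** I set 25 N. The opening stayed at about 0.47 (43–44 mm), slightly under the 46 mm expected with the catches at their stops. I took that as full squeeze plus pad give.
- **Load:** the force sensor showed about 1.8 N downward, which fits the cassette's weight.
- **Bystanders:** in the last pictures the red cassette is still seated with its catches relaxed, and the bottle and jar look as they stood.

**Disagreements along the way:**
- **Wrist camera:** its calibration put the cassette about 2 mm to one side compared with the view of the fingers, so I centred on the fingers.
- **Early pose readings:** they were 1–3 mm off the commanded pose until the arm settled, so I re-centred twice before gripping.

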